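Drift the rafter bracket's holes into line

ROBOT

A 6-joint arm with a two-finger parallel gripper is mounted at the origin on the work surface. World frame = base frame: x ahead of the robot, y to its left, z up, the work surface at z = 0. Lengths are in m, angles in degrees, forces in N, time in s.
With the tool pointing down it reaches from about 0.35 to 0.875 m from the base axis. Payload 4.2 kg.
Tool frame: the origin (TCP) lies at the very end of the fingers, on their centre line; the grasp point (between the pads) lies 19 mm behind it; z points along the fingers, y is the line along which they close (so a half turn about z gives the same grasp; the last joint's range is limited). The gripper opens to 87 mm and grips with 3 to 60 N. Pads are 19 mm wide; open, the fingers measure 117 mm over their backs; the gripper's body (75 mm by 190 mm) begins 51 mm behind the grasp point.
Start: joints at [-60.183, 22.042, 0.453, 0, -68.411, -14.817], TCP at [0.162, -0.604, 0.223] pointing down, gripper open.
Joint ranges: [-179.83, 179.83], [-69.29, 118.12], [-61.27, 80.66], [-181.25, 117.63], [-171.15, -9.14], [-177.46, 177.46]. Speed limits (degrees/s): [159.86, 159.86, 180, 180, 180, 180].

INTERFACE

Orientations are given as a 3x3 rotation matrix whose columns are the frame's x, y, z axes.
In Python, from station import * gives the robot as it stands.
- The arm moves only by the shell command python3 -m pendant 'ROWS'. ROWS is JSON, a list of rows, each an object of numbers: "x", "y", "z": the shift along the world's x, y, z normalised to -1 to 1, where 1 is 250 mm; "rx", "ry", "rz": the turn, a rotation vector about the world's x, y, z normalised to -1 to 1, where 1 is 180 degrees; "claw": the opening, from 0 (shut) to 1 (fully open). A call has exactly 8 rows; each row is the pose to reach, as a shift and turn from the pose commanded when the call began, turning the shorter way round; what a row does not reach only later rows make up. A row lasts 1/8 s, in which the tool goes at most 62.5 mm and 10.7 degrees, less where a joint would pass 70% of its speed; a pose out of reach is approached as far as the arm can. A call with a number of a shift or a turn outside -1 to 1 is refused whole. A call with a gripper value outside its range is refused whole. The fingers move at their own pace and stop on an object; the grip force is fixed at half the most. Time passes only in rows, so rows that repeat a pose let the fingers close, or fill a call up. It gives the time, the measured TCP pose, the force, the opening and the grip force at its end, in the units of the state.
- sense(): the state, without advancing time (a new reading comes with each control period).
- capture(name): name is "scene" or "top"; returns a dict with "color" (400x640x3 uint8, red, green, blue), "mtx" (3x3 intrinsics, pixels), "k1" (the pictures are not rectified: a ray, as slopes to the right and down, at radius r is drawn at 1 + k1 r^2 times it, then the intrinsics apply), "world_to_cam" (4x4, takes a point from world to camera coordinates). Camera axes: x right, y up, looking along -z (the intrinsics and any distortion apply to the point x, -y, -z); pixel columns grow to the right and rows downward; lengths in m; the calibration is good to about 2 mm. A picture is of the moment at which its call begins. There is no depth.
- finish_job(): hands the job in; it is judged then, once.
Trained networks look in a picture, given as the dict that the camera call returned (one of the last four; its "shot" number tells which), for a name from the list of things; names that differ only in an ending like _2 or _b are one class to them, and where a whole thing is asked for, a point or a joint stands for the part that bears it (a point fixed in the world has none). Each returns a list of dicts, best first, with "conf" (0 to 1); they miss things now and then, are a little off and sometimes report something else, mostly with a low value. They report only what shows in the picture. A call takes as long as a camera call. They do not tell look-alikes from the thing itself.
- search_frame(picture, label): "centre" ([column, row] in pixels, amid what is visible of it).
- regions_of(picture, label): "region" (400x640 bool, what is visible of it) and "centre" ([column, row] in pixels, amid what is visible of it).
The state is a dict: "time_s": time; "joints": joint angles; "joint_velocities": joint speeds; "effort": joint torques, N m; "tcp_pos": TCP position; "ee_rot": TCP orientation; "wrist_force": force on the tool from outside, world axes, zero at the start; "moment": the same for the moment, N m; "gripper_width": opening from 0.0 (shut) to 1.0 (fully open); "gripper_force": force on a finger pad.
Only numpy, scipy, OpenCV 4.12 (cv2) and the standard library are available. Lean on these libraries where they do the work, as an engineer would, in place of code of your own. Each camera call takes 0.05 s, during which the arm holds its last target. There are 200 camera calls.

TASK

Under the sloping green flange of the carport rafter bracket the yellow strap has slipped sideways, so its hole no longer lines up with the flange's. Take the orange-handled drift pin from its black block, feel for the strap's hole with its tip, and drive it square to the slope through both holes until its collar is fully home on the flange, then let go and leave it there. Leave the cans, jar, scraper and hammer where they are.

Things in the scene. Friction and masses are not known exactly. Their poses are not given: they have to be found in the camera images.
- pin_grip (a point): Centre of the handle of the drift pin (loose, 280 to 490 g). Handle: orange, square, 25 x 25 mm, 60 mm long. z runs along the pin from tip to handle; x and y are square to the handle's flats. At the start the pin stands upright in the block, handle 80 to 140 mm above the table; lift it 66 mm to clear the block. The tip is 101 mm, the collar's underside 35 mm below this point.
- pin_collar (a point): Centre of the underside of the pin's dark steel collar (36 mm across, 5 mm thick, right below the handle), on the pin's axis; axes as pin_grip. It meets the point hole when the pin is home. Below it: straight shank 22.5 mm across, 18 mm long, then a taper 48 mm long down to the tip.
- pin_tip (a point): Centre of the pin's flat tip, 8 mm across, 66 mm from the collar; axes as pin_grip.
- block: Fixed black storage block, 60 x 60 mm, 75 mm tall, with an upright 27 mm hole in the middle in which the pin stands. Origin: centre of its underside on the table. The handle's flats are turned with it to within 0.1 rad.
- hole (a point): Centre of the hole's mouth in the top face of the fixed bracket's sloping green flange, about 105 mm above the table. z: outward normal of the flange, leaning 30 degrees from vertical towards the robot's side; y: level, along the flange's width; x: up the slope. The hole is 24 mm across. Flange 80 mm along the slope, 100 mm wide, 6 mm thick. Free space for the whole pin below.
- bracket: Rafter bracket, fixed. Origin under its base. Right beneath the flange lies a yellow strap, 46 x 140 mm, 6 mm thick, with a 24 mm hole; its top face is 6.5 mm, its underside 12.5 mm below the hole's mouth along the hole's z. It slides only along the hole's y, held by about 5 N of friction, no spring. In line, its ends stick out 20 mm past both sides of the flange.
- flange: The sloping flange itself, fixed; origin 6 mm below the point hole, same axes. The strap's hole has slipped along y by 12 to 14.4 mm to one side or the other; which and how far is not given. A tip that meets the strap stops 6 to 7 mm below the mouth; deeper, it is in the strap's hole, and pushing the pin on or moving it sideways then brings the strap into line.
- can0: Flattened red can, 66 mm across, 23 mm high, loose, 30 g; stands between the bracket and the block. Origin: centre of its underside.
- can1: Flattened red can, as can0, at the far left.
- can2: Flattened red can, as can0, at the far right.
- jar: Glass jar with steel lid, 70 mm across, 100 mm high, loose. Origin: centre of its underside.
- scraper: Yellow-handled scraper, 200 mm long, lying flat nearest the robot. Loose.
- hammer: Claw hammer, 300 mm long, lying at the left. Loose.
Mind the look-alikes: they are no part of the job. There is more than one size of the part that bears pin_grip; the job needs the larger.

How it is judged:
By the outcome, as a careful person would: the job done as asked, in the order asked, and still so for the second after the job is handed in, with the robot touching nothing.
It also fails if it takes over 51 s, if anything falls off the work surface, if the arm or the gripper's body presses on something with over 40 N, if the wrist force passes 120 N, or if a joint passes its speed limit or range.

## Working session

There is one attempt and no reset: what is moved stays moved. The work goes in short steps, Python scripts to look and compute and a shell command to move; the robot and the scene stay as the last step left them, time stands still between calls to the robot, and variables do not carry over. Pictures are saved under pics/ and viewed, at most 10 in all, crops included, and the job is handed in when it is done.

```bash
mkdir -p pics; cat > h.py <<'E'
from station import *
import numpy as np, cv2
def ray(p,uv):
    K=np.array(p["mtx"]);k=p["k1"];a=(uv[0]-K[0,2])/K[0,0];b=(uv[1]-K[1,2])/K[1,1]
    d=np.hypot(a,b);r=d
    for _ in range(20): r=d/(1+k*r*r)
    s=r/d if d else 1
    W=np.array(p["world_to_cam"]);R=W[:3,:3];o=-R.T@W[:3,3]
    v=R.T@np.array([a*s,-b*s,-1.]);return o,v/np.linalg.norm(v)
def atz(p,uv,z):
    o,v=ray(p,uv);return o+v*(z-o[2])/v[2]
def tri(rs):
    A=0;b=0
    for o,v in rs:
        M=np.eye(3)-np.outer(v,v);A=A+M;b=b+M@o
    return np.linalg.solve(A,b)
def proj(p,X):
    W=np.array(p["world_to_cam"]);K=np.array(p["mtx"]);c=W[:3,:3]@X+W[:3,3];a=np.array([c[0],-c[1]])/-c[2]
    a=a*(1+p["k1"]*(a@a));return np.array([K[0,0]*a[0]+K[0,2],K[1,1]*a[1]+K[1,2]])
E
python3 - <<'E'
from h import *
for n in("scene","top"):
    p=capture(n);cv2.imwrite(f"pics/{n}0.png",p["color"][:,:,::-1])
    W=np.array(p["world_to_cam"]);print(n,-W[:3,:3].T@W[:3,3],p["k1"],p["mtx"][0][0])
    for l in("pin_grip","block","hole","flange","bracket","can0","jar"):
        print(l,[(np.round(d["centre"]).tolist(),round(d["conf"],2)) for d in search_frame(p,l)[:4]])
E
```

```text
scene [ 1.08579806 -0.58243061  0.64443406] -0.0334368509402241 436.42395090737114
pin_grip [([192.0, 263.0], 0.85), ([238.0, 267.0], 0.66)]
block [([199.0, 293.0], 0.82), ([230.0, 216.0], 0.15)]
hole [([306.0, 184.0], 0.81), ([362.0, 272.0], 0.22)]
flange [([301.0, 183.0], 0.79)]
bracket []
can0 [([396.0, 230.0], 0.9), ([276.0, 352.0], 0.89), ([266.0, 238.0], 0.62), ([199.0, 294.0], 0.27)]
jar [([363.0, 271.0], 0.81)]
top [0.44158289 0.11727363 1.03713331] -0.09079831024200699 419.3380674478543
pin_grip [([431.0, 218.0], 0.68), ([352.0, 311.0], 0.34)]
block [([458.0, 239.0], 0.72), ([193.0, 188.0], 0.72), ([317.0, 222.0], 0.2)]
hole [([310.0, 232.0], 0.92), ([460.0, 151.0], 0.61)]
flange [([315.0, 235.0], 0.65)]
bracket [([314.0, 234.0], 0.68)]
can0 [([464.0, 156.0], 0.75), ([377.0, 241.0], 0.69)]
jar [([372.0, 129.0], 0.61)]
```

View pics/scene0.png

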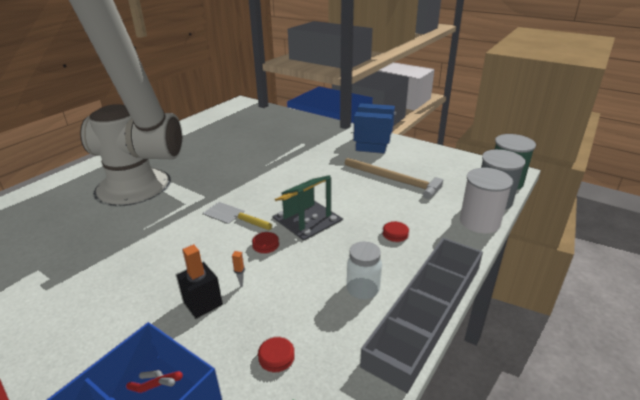

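View pics/top0.png

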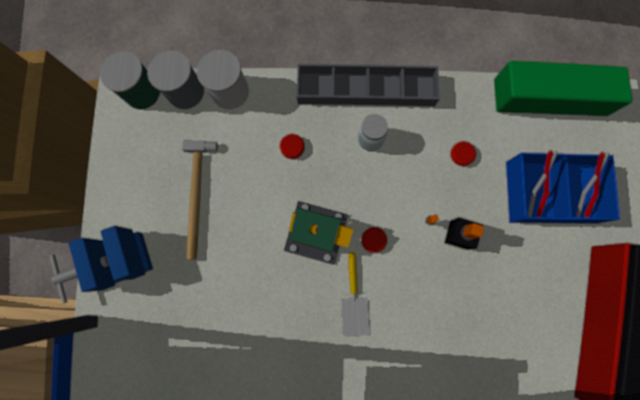

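The scene view shows the pin in its block at (192,263), with a small look-alike at (238,262). In the top view the pin is at (472,230), the flange hole at (313,229), and the strap sticks out further on the right, at (345,236). Next I'll look closer and measure.

```bash
python3 - <<'E'
from h import *
s=capture("scene");t=capture("top")
def reg(p,l,near):
    r=regions_of(p,l);r.sort(key=lambda d:np.hypot(*(np.array(d["centre"])-near)));
    return r[0] if r else None
for l,a,b in(("pin_grip",(192,263),(472,230)),("block",(199,293),(460,233)),("hole",(306,184),(313,229)),("flange",(301,183),(315,235)),("can0",(266,240),(375,240)),("jar",(363,270),(372,129))):
    A=reg(s,l,a);B=reg(t,l,b)
    for q in(A,B):
        if q is not None:
            c=np.argwhere(q["region"]);print(l,np.round(q["centre"],1),q["conf"],len(c),c.mean(0)[::-1].round(1), cv2.minAreaRect(c[:,::-1].astype(np.float32)))
    if A and B: print("  tri",tri([ray(s,A["centre"]),ray(t,B["centre"])]).round(4))
def crop(p,x,y,w,h,f): return cv2.resize(p["color"][y:y+h,x:x+w,::-1],None,fx=f,fy=f,interpolation=cv2.INTER_CUBIC)
a=crop(t,275,195,85,75,5);b=crop(t,415,195,75,75,5)
c=crop(s,265,165,85,75,5);d=crop(s,165,235,75,75,5)
im=np.vstack([np.hstack([a,b]),np.hstack([c,d])]);im=im[:, :800]
cv2.imwrite("pics/crop0.png",cv2.resize(im,None,fx=.8,fy=.8))
E
```

```text
pin_grip [191.9 263.5] 0.78 579 [193.4 263.7] ((193.88990783691406, 262.8669738769531), (35.85314178466797, 18.761859893798828), 80.13418579101562)
pin_grip [472.  231.6] 0.55 271 [471.6 231.2] ((472.0943603515625, 230.83018493652344), (14.010775566101074, 23.07657241821289), 74.05460357666016)
  tri [ 0.526  -0.2099  0.103 ]
block [197.6 292.3] 0.68 1534 [199.7 292. ] ((199.7469024658203, 289.60357666015625), (49.39055633544922, 41.48133850097656), 67.7509765625)
block [456.6 236.6] 0.68 702 [460.3 234.2] ((463.47064208984375, 233.11767578125), (33.95498275756836, 30.074417114257812), 14.03624439239502)
  tri [ 0.5188 -0.2031  0.0187]
hole [305.5 181.8] 0.6 244 [306.  184.3] ((306.4657287597656, 183.92466735839844), (6.538086891174316, 47.587337493896484), 65.55604553222656)
hole [313.5 224.5] 0.88 1383 [314.5 228.5] ((314.4088439941406, 228.93275451660156), (45.09938430786133, 33.403831481933594), 14.620874404907227)
  tri [0.5344 0.1454 0.1111]
flange [300.3 184.6] 0.76 262 [305.6 184.5] ((306.1024169921875, 184.22193908691406), (6.774774074554443, 49.309181213378906), 65.224853515625)
flange [314.6 232. ] 0.8 1409 [313.9 228.6] ((313.8115539550781, 228.85769653320312), (45.168479919433594, 33.85443878173828), 15.255120277404785)
  tri [0.5192 0.1433 0.0992]
can0 [265.4 239.7] 0.56 509 [265.6 242.2] ((265.5, 242.5), (21.0, 27.0), 90.0)
can0 [377.8 238.9] 0.86 552 [374.4 239.7] ((374.5, 239.5), (25.45584487915039, 25.45584487915039), 45.0)
  tri [ 0.5161 -0.0032  0.0214]
jar [360.2 270.1] 0.97 1833 [364.1 269.6] ((363.5, 270.0), (56.0, 35.0), 90.0)
jar [368.5 131.1] 0.9 882 [372.4 132.5] ((372.0, 132.5), (37.0, 28.0), 90.0)
  tri [0.7711 0.0142 0.0451]
```

View pics/crop0.png

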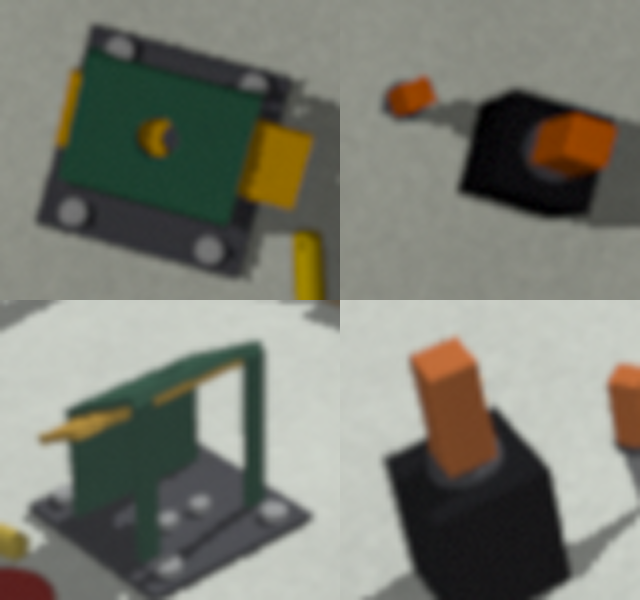

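The strap protrudes on the right, and the flange hole shows yellow on its left and is open on its right. So the strap has slipped towards the robot's right (-y). Next I'll fit box models to the handle and flange masks.

```bash
cat > fit.py <<'E'
from h import *
from scipy.optimize import minimize
def box(c,R,d): return np.array([c+R@(np.array([i,j,k])*d/2) for i in(-1,1) for j in(-1,1) for k in(-1,1)])
def mask(p,pts,sc=4):
    q=np.array([proj(p,x) for x in pts]);h=cv2.convexHull((q*sc*16+sc*8-8).astype(np.int32))
    m=np.zeros((400*sc,640*sc),np.uint8);cv2.fillConvexPoly(m,h,1,shift=4);return cv2.resize(m.astype(np.float32),(640,400),interpolation=cv2.INTER_AREA)
def fit(views,model,x0,step):
    def cost(x): return sum(1-np.minimum(m,mask(p,model(x))).sum()/np.maximum(m,mask(p,model(x))).sum() for p,m in views)
    s=np.array([x0]+[np.array(x0)+np.eye(len(x0))[i]*step[i] for i in range(len(x0))])
    r=minimize(cost,x0,method="Nelder-Mead",options=dict(initial_simplex=s,xatol=1e-4,fatol=1e-4,maxiter=150));return r.x,r.fun
def Rz(a): c,s=np.cos(a),np.sin(a);return np.array([[c,-s,0],[s,c,0],[0,0,1.]])
def Rf(a): c,s=np.cos(np.pi/6),.5;return Rz(a)@np.array([[c,0,-s],[0,1,0],[s,0,c]])
def colour(p,lo,hi,x,y,w,h):
    m=np.zeros((400,640),np.uint8);g=cv2.cvtColor(p["color"],cv2.COLOR_RGB2HSV)
    m[y:y+h,x:x+w]=cv2.inRange(g,lo,hi)[y:y+h,x:x+w]//255;return m
E
python3 - <<'E'
from fit import *
s=capture("scene");t=capture("top")
O=((3,130,90),(18,255,255))
ms=colour(s,*O,172,235,40,50);mt=colour(t,*O,455,215,40,35);print(ms.sum(),mt.sum())
for zfix in (True,False):
    f=(lambda x:box(np.array([x[0],x[1],.110 if zfix else x[3]]),Rz(x[2]),np.array([.025,.025,.06])))
    x0=[.526,-.21,-.25]+([] if zfix else [.11])
    best=min((fit([(s,ms),(t,mt)],f,x0[:2]+[a]+x0[3:],[.005,.005,.2,.005][:len(x0)]) for a in(-.3,.3)),key=lambda r:r[1])
    print("pin",best[0].round(4),best[1])
B=np.array([.06,.06,.075])
m=[[d["region"] for d in regions_of(p,"block") if np.hypot(*(np.array(d["centre"])-c))<15] for p,c in((s,(199,292)),(t,(460,234)))]
if all(m):
    vs=[(p,np.maximum(q[0],o).astype(np.uint8)) for p,q,o in((s,m[0],ms),(t,m[1],mt))]
    f=lambda x:np.vstack([box(np.array([x[0],x[1],.0375]),Rz(x[2]),B)])
    print("block",fit([(p,q[0].astype(np.uint8)) for p,q in((s,m[0]),(t,m[1]))],f,[.52,-.205,-.25],[.005,.005,.2]))
g=colour(t,(60,90,30),(95,255,200),280,195,70,70);g=cv2.morphologyEx(g,cv2.MORPH_CLOSE,np.ones((13,13),np.uint8))
n=[d["region"] for d in regions_of(t,"flange")][0].astype(np.uint8);print(g.sum(),n.sum())
for q in(g,n):
    f=lambda x:box(np.array([x[0],x[1],.105])-Rf(x[2])[:,2]*.003,Rf(x[2]),np.array([.08,.1,.006]))
    print("flange",fit([(t,q)],f,[.53,.14,-.25],[.005,.005,.1]))
c=(157/4+275-.4,137/4+195-.4);print("hole px",atz(t,c,.105).round(4))
print({k:np.round(v,3).tolist() for k,v in sense().items()})
E
```

```text
442 216
pin [ 0.5287 -0.2096 -0.5076] 0.3869474530220032
pin [ 0.5288 -0.2099 -0.5066  0.1076] 0.37413638830184937
block (array([ 0.52778811, -0.20997653, -0.27947315]), np.float64(0.5075443387031555))
1453 1493
flange (array([ 0.52651143,  0.14682962, -0.25788752]), np.float64(0.054054081439971924))
flange (array([ 0.52667715,  0.14693027, -0.24387253]), np.float64(0.07466435432434082))
hole px [0.5288 0.1477 0.105 ]
{'time_s': 1.75, 'joints': [-60.183, 22.044, 0.454, 0.001, -68.409, -14.818], 'joint_velocities': [0.086, 0.069, 0.019, 0.04, -0.001, -0.013], 'effort': [-0.002, -39.046, 18.761, 4.224, 0.015, -0.0], 'tcp_pos': [0.162, -0.604, 0.223], 'ee_rot': [[-0.966, -0.259, -0.0], [-0.259, 0.966, -0.0], [0.0, -0.0, -1.0]], 'wrist_force': [-0.463, -0.34, -0.315], 'moment': [-0.017, 0.032, -0.001], 'gripper_force': 0.0, 'gripper_width': 0.999}
```

```bash
R='{"x":1,"y":1,"z":0.1,"rz":-0.178,"claw":0.65}'; python3 -m pendant '[{"x":1,"y":1,"z":0.1,"rz":-0.178,"claw":0.65},{"x":1,"y":1,"z":0.1,"rz":-0.178,"claw":0.65},{"x":1,"y":1,"z":0.1,"rz":-0.178,"claw":0.65},{"x":1,"y":1,"z":0.1,"rz":-0.178,"claw":0.65},{"x":1,"y":1,"z":0.1,"rz":-0.178,"claw":0.65},{"x":1,"y":1,"z":0.1,"rz":-0.178,"claw":0.65},{"x":1,"y":1,"z":0.1,"rz":-0.178,"claw":0.65},{"x":1,"y":1,"z":0.1,"rz":-0.178,"claw":0.65}]'
```

```text
$[0]: bad value
```

```bash
python3 -m pendant '[{"x":1.0,"y":1.0,"z":0.1,"rx":0,"ry":0,"rz":-0.178,"claw":0.65},{"x":1,"y":1,"z":0.1,"rx":0,"ry":0,"rz":-0.178,"claw":0.65},{"x":1,"y":1,"z":0.1,"rx":0,"ry":0,"rz":-0.178,"claw":0.65},{"x":1,"y":1,"z":0.1,"rx":0,"ry":0,"rz":-0.178,"claw":0.65},{"x":1,"y":1,"z":0.1,"rx":0,"ry":0,"rz":-0.178,"claw":0.65},{"x":1,"y":1,"z":0.1,"rx":0,"ry":0,"rz":-0.178,"claw":0.65},{"x":1,"y":1,"z":0.1,"rx":0,"ry":0,"rz":-0.178,"claw":0.65},{"x":1,"y":1,"z":0.1,"rx":0,"ry":0,"rz":-0.178,"claw":0.65}]'
```

```text
time_s: 2.75
tcp_pos: [0.4117, -0.3535, 0.2475]
ee_rot: [[-0.956, 0.292, -0.0], [0.292, 0.956, 0.0], [0.0, -0.0, -1.0]]
wrist_force: [0.4, 0.2, 0.2]
gripper_width: 0.654
gripper_force: 0.0
```

```bash
python3 -m pendant '[{"x":0.465,"y":0.574,"z":-0.1,"rx":0,"ry":0,"rz":0,"claw":0.65},{"x":0.465,"y":0.574,"z":-0.1,"rx":0,"ry":0,"rz":0,"claw":0.65},{"x":0.465,"y":0.574,"z":-0.1,"rx":0,"ry":0,"rz":0,"claw":0.65},{"x":0.465,"y":0.574,"z":-0.1,"rx":0,"ry":0,"rz":0,"claw":0.65},{"x":0.465,"y":0.574,"z":-0.25,"rx":0,"ry":0,"rz":0,"claw":0.65},{"x":0.465,"y":0.574,"z":-0.4,"rx":0,"ry":0,"rz":0,"claw":0.65},{"x":0.465,"y":0.574,"z":-0.55,"rx":0,"ry":0,"rz":0,"claw":0.65},{"x":0.465,"y":0.574,"z":-0.606,"rx":0,"ry":0,"rz":0,"claw":0.65}]' && python3 -m pendant '[{"x":0,"y":0,"z":0,"rx":0,"ry":0,"rz":0,"claw":0.4},{"x":0,"y":0,"z":0,"rx":0,"ry":0,"rz":0,"claw":0.1},{"x":0,"y":0,"z":0,"rx":0,"ry":0,"rz":0,"claw":0.1},{"x":0,"y":0,"z":0,"rx":0,"ry":0,"rz":0,"claw":0.1},{"x":0,"y":0,"z":0,"rx":0,"ry":0,"rz":0,"claw":0.1},{"x":0,"y":0,"z":0,"rx":0,"ry":0,"rz":0,"claw":0.1},{"x":0,"y":0,"z":0,"rx":0,"ry":0,"rz":0,"claw":0.1},{"x":0,"y":0,"z":0,"rx":0,"ry":0,"rz":0,"claw":0.1}]'
```

```text
time_s: 3.75
tcp_pos: [0.5257, -0.2118, 0.094]
ee_rot: [[-0.955, 0.296, -0.004], [0.296, 0.955, 0.001], [0.004, -0.001, -1.0]]
wrist_force: [-0.3, 0.6, 1.2]
gripper_width: 0.652
gripper_force: 0.0
time_s: 4.75
tcp_pos: [0.5287, -0.21, 0.0971]
ee_rot: [[-0.956, 0.292, 0.002], [0.292, 0.956, -0.0], [-0.002, 0.0, -1.0]]
wrist_force: [-1.4, 3.1, 5.7]
gripper_width: 0.287
gripper_force: 30.0
```

```bash
python3 -m pendant '[{"x":0,"y":0,"z":0.1,"rx":0,"ry":0,"rz":0,"claw":0.1},{"x":0,"y":0,"z":0.25,"rx":0,"ry":0,"rz":0,"claw":0.1},{"x":0,"y":0,"z":0.4,"rx":0,"ry":0,"rz":0,"claw":0.1},{"x":0,"y":0,"z":0.55,"rx":0,"ry":0,"rz":0,"claw":0.1},{"x":0,"y":0,"z":0.7,"rx":0,"ry":0,"rz":0,"claw":0.1},{"x":0,"y":0,"z":0.7,"rx":0,"ry":0,"rz":0,"claw":0.1},{"x":0,"y":0,"z":0.7,"rx":0,"ry":0,"rz":0,"claw":0.1},{"x":0,"y":0,"z":0.7,"rx":0,"ry":0,"rz":0,"claw":0.1}]'; python3 - <<'E'
from h import *
s=capture("scene");st=sense();print(st["tcp_pos"],st["wrist_force"],st["gripper_width"])
T=np.array(st["tcp_pos"]);R=np.array(st["ee_rot"])
im=s["color"][:,:,::-1].copy();u=proj(s,T+R[:,2]*.087);print("pred tip",u,"collar",proj(s,T+R[:,2]*.021))
x,y=np.int32(u)-[60,80];cv2.imwrite("pics/held.png",cv2.resize(im[max(y,0):y+110,x:x+120],None,fx=5,fy=5,interpolation=cv2.INTER_CUBIC));print(x,y)
E
```

```text
time_s: 5.75
tcp_pos: [0.5269, -0.2099, 0.2685]
ee_rot: [[-0.956, 0.293, -0.005], [0.293, 0.956, 0.001], [0.005, -0.0, -1.0]]
wrist_force: [-1.5, 0.4, -3.4]
gripper_width: 0.287
gripper_force: 30.0
[ 0.52716717 -0.2099902   0.26890359] [-0.71488204  0.15943261 -3.43434494] 0.2850924279884097
pred tip [185.63203567 230.04813839] collar [178.77584483 199.04291804]
125 150
```

View pics/held.png

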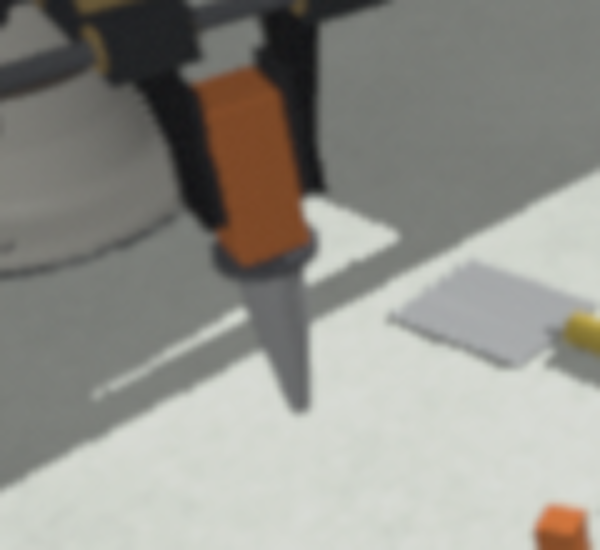

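Pin held straight: its tip is at (185,232), about 2 px from where I predicted. Now I'll carry it across and tilt it.

```bash
python3 -m pendant '[{"x":-0.228,"y":0.2,"z":0,"rx":-0.0417,"ry":-0.1615,"rz":0,"claw":0.1},{"x":-0.228,"y":0.4,"z":0,"rx":-0.0417,"ry":-0.1615,"rz":0,"claw":0.1},{"x":-0.228,"y":0.6,"z":0,"rx":-0.0417,"ry":-0.1615,"rz":0,"claw":0.1},{"x":-0.228,"y":0.8,"z":0,"rx":-0.0417,"ry":-0.1615,"rz":0,"claw":0.1},{"x":-0.228,"y":1,"z":0,"rx":-0.0417,"ry":-0.1615,"rz":0,"claw":0.1},{"x":-0.228,"y":1,"z":0,"rx":-0.0417,"ry":-0.1615,"rz":0,"claw":0.1},{"x":-0.228,"y":1,"z":0,"rx":-0.0417,"ry":-0.1615,"rz":0,"claw":0.1},{"x":-0.228,"y":1,"z":0,"rx":-0.0417,"ry":-0.1615,"rz":0,"claw":0.1}]' && python3 -m pendant '[{"x":0,"y":0.2,"z":-0.1,"rx":0,"ry":0,"rz":0,"claw":0.1},{"x":0,"y":0.4,"z":-0.2,"rx":0,"ry":0,"rz":0,"claw":0.1},{"x":0,"y":0.458,"z":-0.276,"rx":0,"ry":0,"rz":0,"claw":0.1},{"x":0,"y":0.458,"z":-0.276,"rx":0,"ry":0,"rz":0,"claw":0.1},{"x":0,"y":0.458,"z":-0.276,"rx":0,"ry":0,"rz":0,"claw":0.1},{"x":0,"y":0.458,"z":-0.276,"rx":0,"ry":0,"rz":0,"claw":0.1},{"x":0,"y":0.458,"z":-0.276,"rx":0,"ry":0,"rz":0,"claw":0.1},{"x":0,"y":0.458,"z":-0.276,"rx":0,"ry":0,"rz":0,"claw":0.1}]'; python3 - <<'E'
from h import *
from fit import Rf
st=sense();T=np.array(st["tcp_pos"]);R=np.array(st["ee_rot"]);print(T,R.round(3),st["wrist_force"],Rf(-.25).round(3))
ims=[]
for n in("scene","top"):
    p=capture(n);u=proj(p,T+R[:,2]*.087);h=proj(p,np.array([.5275,.147,.105]));print(n,"tip",u,"hole",h)
    x,y=np.int32((u+h)/2)-[40,40];print(x,y);ims.append(cv2.resize(p["color"][y:y+80,x:x+80,::-1],None,fx=5,fy=5,interpolation=cv2.INTER_CUBIC))
cv2.imwrite("pics/pre.png",np.hstack(ims))
E
```

```text
time_s: 6.8
tcp_pos: [0.4706, 0.0391, 0.2703]
ee_rot: [[-0.827, 0.288, 0.483], [0.26, 0.957, -0.126], [-0.499, 0.021, -0.866]]
wrist_force: [-0.2, 0.1, -4.1]
gripper_width: 0.285
gripper_force: 30.0
time_s: 7.8
tcp_pos: [0.4886, 0.1351, 0.2305]
ee_rot: [[-0.864, 0.257, 0.433], [0.239, 0.966, -0.096], [-0.443, 0.02, -0.896]]
wrist_force: [-0.1, -0.0, -2.9]
gripper_width: 0.284
gripper_force: 30.0
[0.48857931 0.13506531 0.23048343] [[-0.864  0.257  0.433]
 [ 0.239  0.966 -0.096]
 [-0.443  0.02  -0.896]] [-0.11923071 -0.03396807 -2.92694126] [[ 0.839  0.247 -0.484]
 [-0.214  0.969  0.124]
 [ 0.5    0.     0.866]]
scene tip [299.33909178 168.70621422] hole [305.53145695 182.62393123]
262 135
top tip [323.0603122 228.0948649] hole [314.14776518 229.44540826]
278 188
```

View pics/pre.png

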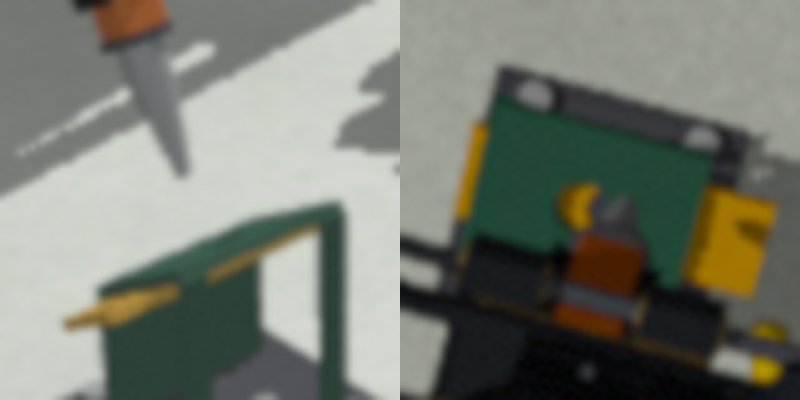

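The arm stopped short of the commanded pose, at 26° tilt, so I'll check the joint limits.

```bash
python3 -c "
from station import *
s=sense();print(s['joints'],s['tcp_pos'])"; ls; python3 -c "import station;print([n for n in dir(station) if n[0]!='_'])"
```

```text
[ 4.36727061e+01 -1.31460151e-01 -4.37685230e+01  3.76092068e+01
 -3.71672215e+01 -1.77403403e+02] [0.48860642 0.13524052 0.23032029]
fit.py
h.py
pics
['PlanningError', 'capture', 'finish_job', 'regions_of', 'search_frame', 'sense']
```

J6 is at its limit (-177.4). A half turn about the pin axis gives the same grasp with J6 near 0, so I'll do that in two 90° calls.

```bash
python3 -m pendant '[{"x":0,"y":0,"z":0.1,"rx":-0.03,"ry":0.008,"rz":0.054,"claw":0.1},{"x":0,"y":0,"z":0.1,"rx":-0.06,"ry":0.016,"rz":0.108,"claw":0.1},{"x":0,"y":0,"z":0.1,"rx":-0.09,"ry":0.024,"rz":0.162,"claw":0.1},{"x":0,"y":0,"z":0.1,"rx":-0.12,"ry":0.031,"rz":0.216,"claw":0.1},{"x":0,"y":0,"z":0.1,"rx":-0.15,"ry":0.039,"rz":0.27,"claw":0.1},{"x":0,"y":0,"z":0.1,"rx":-0.18,"ry":0.046,"rz":0.324,"claw":0.1},{"x":0,"y":0,"z":0.1,"rx":-0.21,"ry":0.054,"rz":0.378,"claw":0.1},{"x":0,"y":0,"z":0.1,"rx":-0.242,"ry":0.062,"rz":0.433,"claw":0.1}]' && python3 -c "
from station import *
s=sense();print([round(j) for j in s['joints']])"
```

```text
time_s: 8.9
tcp_pos: [0.4887, 0.1355, 0.2552]
ee_rot: [[-0.346, -0.822, 0.452], [-0.938, 0.295, -0.18], [0.014, -0.486, -0.874]]
wrist_force: [0.0, 0.6, -4.4]
gripper_width: 0.284
gripper_force: 30.0
[46, 0, -42, 40, -44, -95]
```

```bash
python3 -m pendant '[{"x":0,"y":0,"z":0,"rx":-0.03,"ry":0.008,"rz":0.054,"claw":0.1},{"x":0,"y":0,"z":0,"rx":-0.06,"ry":0.016,"rz":0.108,"claw":0.1},{"x":0,"y":0,"z":0,"rx":-0.09,"ry":0.024,"rz":0.162,"claw":0.1},{"x":0,"y":0,"z":0,"rx":-0.12,"ry":0.031,"rz":0.216,"claw":0.1},{"x":0,"y":0,"z":0,"rx":-0.15,"ry":0.039,"rz":0.27,"claw":0.1},{"x":0,"y":0,"z":0,"rx":-0.18,"ry":0.046,"rz":0.324,"claw":0.1},{"x":0,"y":0,"z":0,"rx":-0.21,"ry":0.054,"rz":0.378,"claw":0.1},{"x":0,"y":0,"z":0,"rx":-0.242,"ry":0.062,"rz":0.433,"claw":0.1}]' ; cat > go.py <<'E'
import sys
from h import *
from fit import Rf
from scipy.spatial.transform import Rotation as Ro
# args: lateral y offset (mm), height of tip above mouth (mm): rows needed; also prints present tip in hole frame
H=np.array([.5275,.147,.105]);F=Rf(-.25)
def goal(xm,ym,hm):
    R=np.column_stack([F[:,0],-F[:,1],-F[:,2]]);return H+F@np.array([xm,ym,hm+87])*1 if 0 else H+F@(np.array([xm,ym,hm+87])/1e3),R
def report(xm,ym,hm):
    st=sense();T=np.array(st["tcp_pos"]);R=np.array(st["ee_rot"]);g,G=goal(xm,ym,hm)
    tip=F.T@(T+R[:,2]*.087-H)*1e3
    print("tip mm",tip.round(1),"dpos",((g-T)/.25).round(3),"drot",(Ro.from_matrix(G@R.T).as_rotvec()/np.pi).round(4),"F hole",(F.T@np.array(st["wrist_force"])).round(1),"j",np.round(st["joints"]))
if __name__=="__main__": report(*map(float,sys.argv[1:]))
E
python3 go.py 0 -6.5 25
```

```text
time_s: 9.9
tcp_pos: [0.4886, 0.1355, 0.2551]
ee_rot: [[0.76, -0.379, 0.528], [-0.351, -0.923, -0.158], [0.548, -0.065, -0.834]]
wrist_force: [-0.1, 0.3, -4.1]
gripper_width: 0.284
gripper_force: 30.0
tip mm [ 50.1 -22.7  60.6] dpos [-0.068  0.076 -0.213] drot [-0.014   0.0239  0.045 ] F hole [-2.1  0.2 -3.5] j [ 45.  -2. -48.  51. -39. -17.]
```

```bash
python3 -m pendant '[{"x":-0.068,"y":0.076,"z":-0.1,"rx":-0.014,"ry":0.0239,"rz":0.045,"claw":0.1},{"x":-0.068,"y":0.076,"z":-0.15,"rx":-0.014,"ry":0.0239,"rz":0.045,"claw":0.1},{"x":-0.068,"y":0.076,"z":-0.213,"rx":-0.014,"ry":0.0239,"rz":0.045,"claw":0.1},{"x":-0.068,"y":0.076,"z":-0.213,"rx":-0.014,"ry":0.0239,"rz":0.045,"claw":0.1},{"x":-0.068,"y":0.076,"z":-0.213,"rx":-0.014,"ry":0.0239,"rz":0.045,"claw":0.1},{"x":-0.068,"y":0.076,"z":-0.213,"rx":-0.014,"ry":0.0239,"rz":0.045,"claw":0.1},{"x":-0.068,"y":0.076,"z":-0.213,"rx":-0.014,"ry":0.0239,"rz":0.045,"claw":0.1},{"x":-0.068,"y":0.076,"z":-0.213,"rx":-0.014,"ry":0.0239,"rz":0.045,"claw":0.1}]' ; python3 go.py 0 -6.5 8;  python3 - <<'E'
from h import *
st=sense();T=np.array(st["tcp_pos"]);R=np.array(st["ee_rot"])
ims=[]
for n in("scene","top"):
    p=capture(n);u=proj(p,T+R[:,2]*.087);h=proj(p,np.array([.5275,.147,.105]));
    x,y=np.int32((u+h)/2)-[30,30];print(n,"tip in crop",(u-[x,y])*6.6,"hole",(h-[x,y])*6.6);ims.append(cv2.resize(p["color"][y:y+60,x:x+60,::-1],(396,396),interpolation=cv2.INTER_CUBIC))
cv2.imwrite("pics/pre2.png",np.hstack(ims))
E
```

```text
time_s: 10.9
tcp_pos: [0.4717, 0.1544, 0.2022]
ee_rot: [[0.837, -0.253, 0.485], [-0.22, -0.967, -0.124], [0.5, -0.003, -0.866]]
wrist_force: [0.1, 0.7, -3.4]
gripper_width: 0.284
gripper_force: 30.0
tip mm [ 0.2 -6.6 25.1] dpos [ 0.033 -0.008 -0.06 ] drot [-0.0009  0.0003  0.0018] F hole [-1.8  0.7 -2.9] j [ 46.   1. -52.  53. -33. -15.]
scene tip in crop [184.12847716 170.6788077 ] hole [221.30761587 228.51794609]
top tip in crop [206.42402303 216.38265605] hole [198.97525017 181.1396945 ]
```

View pics/pre2.png

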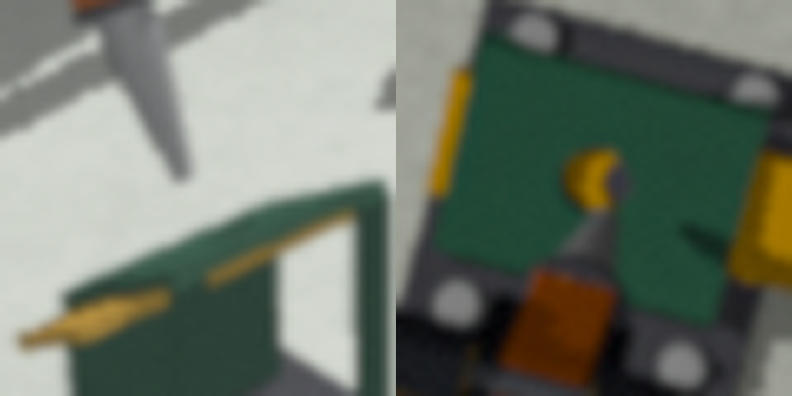

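The top view shows the hole centred near (600,182) in the crop, with its open part on the right. The tip points at that open part, and the pin sits about 1.5–2 mm further out than I modelled. I'll feel downwards at y ≈ -7 mm.

```bash
sed -i 's/hm+87/hm+88.5/g; s/\*\.087-H/*.0885-H/' go.py; python3 -m pendant '[{"x":0.017,"y":-0.007,"z":-0.03,"rx":0,"ry":0,"rz":0,"claw":0.1},{"x":0.038,"y":-0.012,"z":-0.067,"rx":0,"ry":0,"rz":0,"claw":0.1},{"x":0.045,"y":-0.014,"z":-0.078,"rx":0,"ry":0,"rz":0,"claw":0.1},{"x":0.049,"y":-0.015,"z":-0.085,"rx":0,"ry":0,"rz":0,"claw":0.1},{"x":0.053,"y":-0.016,"z":-0.092,"rx":0,"ry":0,"rz":0,"claw":0.1},{"x":0.057,"y":-0.017,"z":-0.099,"rx":0,"ry":0,"rz":0,"claw":0.1},{"x":0.061,"y":-0.018,"z":-0.106,"rx":0,"ry":0,"rz":0,"claw":0.1},{"x":0.064,"y":-0.019,"z":-0.112,"rx":0,"ry":0,"rz":0,"claw":0.1}]' ; python3 go.py 0.5 -7.2 -14
```

```text
time_s: 12.0
tcp_pos: [0.4878, 0.1499, 0.174]
ee_rot: [[0.838, -0.252, 0.485], [-0.22, -0.968, -0.124], [0.5, -0.003, -0.866]]
wrist_force: [-0.7, 0.3, -2.7]
gripper_width: 0.282
gripper_force: 30.0
tip mm [ 0.6 -7.  -9.2] dpos [ 0.009 -0.003 -0.017] drot [-0.001   0.0003  0.0016] F hole [-2.   0.1 -2. ] j [ 40.   4. -55.  63. -27. -21.]
```

```bash
python3 -m pendant '[{"x":0.002,"y":-0.0005,"z":-0.0035,"rx":0,"ry":0,"rz":0,"claw":0.1},{"x":0.004,"y":-0.001,"z":-0.007,"rx":0,"ry":0,"rz":0,"claw":0.1},{"x":0.006,"y":-0.0015,"z":-0.0105,"rx":0,"ry":0,"rz":0,"claw":0.1},{"x":0.008,"y":-0.002,"z":-0.014,"rx":0,"ry":0,"rz":0,"claw":0.1},{"x":0.01,"y":-0.0025,"z":-0.0175,"rx":0,"ry":0,"rz":0,"claw":0.1},{"x":0.012,"y":-0.003,"z":-0.021,"rx":0,"ry":0,"rz":0,"claw":0.1},{"x":0.014,"y":-0.0035,"z":-0.0245,"rx":0,"ry":0,"rz":0,"claw":0.1},{"x":0.0155,"y":-0.004,"z":-0.0277,"rx":0,"ry":0,"rz":0,"claw":0.1}]' ; python3 go.py 0.5 -7.2 -14
```

```text
time_s: 13.0
tcp_pos: [0.4919, 0.1496, 0.1674]
ee_rot: [[0.838, -0.251, 0.485], [-0.22, -0.968, -0.122], [0.5, -0.004, -0.866]]
wrist_force: [-2.4, 4.8, 0.9]
gripper_width: 0.283
gripper_force: 30.0
tip mm [  0.8  -6.1 -16.9] dpos [-0.007 -0.002  0.009] drot [-0.0013  0.0004  0.0013] F hole [-2.5  4.1  2.5] j [ 38.   5. -55.  67. -25. -23.]
```

The tip is 17 mm deep, so it is in the strap's hole. Now I'll move it +y to bring the strap along, then go deeper.

```bash
python3 -m pendant '[{"x":0.002,"y":0.007,"z":0,"rx":0,"ry":0,"rz":0,"claw":0.1},{"x":0.004,"y":0.014,"z":0,"rx":0,"ry":0,"rz":0,"claw":0.1},{"x":0.006,"y":0.021,"z":0,"rx":0,"ry":0,"rz":0,"claw":0.1},{"x":0.007,"y":0.027,"z":0,"rx":0,"ry":0,"rz":0,"claw":0.1},{"x":0.012,"y":0.026,"z":-0.0087,"rx":0,"ry":0,"rz":0,"claw":0.1},{"x":0.017,"y":0.0245,"z":-0.0173,"rx":0,"ry":0,"rz":0,"claw":0.1},{"x":0.0215,"y":0.0235,"z":-0.026,"rx":0,"ry":0,"rz":0,"claw":0.1},{"x":0.0264,"y":0.022,"z":-0.0346,"rx":0,"ry":0,"rz":0,"claw":0.1}]' ; python3 go.py 0 0 -40
```

```text
time_s: 14.0
tcp_pos: [0.4972, 0.1513, 0.1571]
ee_rot: [[0.838, -0.257, 0.482], [-0.222, -0.966, -0.13], [0.499, 0.002, -0.866]]
wrist_force: [-3.1, -4.1, 1.2]
gripper_width: 0.288
gripper_force: 30.0
tip mm [ -0.3  -4.  -28.1] dpos [ 0.027  0.007 -0.041] drot [ 0.0007 -0.0004  0.0032] F hole [-1.1 -4.7  2.1] j [ 36.   6. -55.  70. -24. -26.]
```

```bash
python3 -m pendant '[{"x":0.0015,"y":0.006,"z":0,"rx":0,"ry":0,"rz":0,"claw":0.1},{"x":0.0055,"y":0.005,"z":-0.007,"rx":0,"ry":0,"rz":0,"claw":0.1},{"x":0.0095,"y":0.004,"z":-0.014,"rx":0,"ry":0,"rz":0,"claw":0.1},{"x":0.0135,"y":0.003,"z":-0.021,"rx":0,"ry":0,"rz":0,"claw":0.1},{"x":0.017,"y":0.002,"z":-0.028,"rx":0,"ry":0,"rz":0,"claw":0.1},{"x":0.021,"y":0.001,"z":-0.035,"rx":0,"ry":0,"rz":0,"claw":0.1},{"x":0.025,"y":0,"z":-0.042,"rx":0,"ry":0,"rz":0,"claw":0.1},{"x":0.0286,"y":-0.001,"z":-0.0485,"rx":0,"ry":0,"rz":0,"claw":0.1}]' ; python3 go.py 0 0 -55
```

```text
time_s: 15.0
tcp_pos: [0.5044, 0.1515, 0.145]
ee_rot: [[0.838, -0.256, 0.482], [-0.221, -0.967, -0.129], [0.499, 0.001, -0.867]]
wrist_force: [-3.1, -4.4, 0.4]
gripper_width: 0.282
gripper_force: 30.0
tip mm [ -0.5  -1.8 -42.1] dpos [ 0.028 -0.002 -0.044] drot [ 0.0003 -0.0004  0.0029] F hole [-1.5 -5.1  1.3] j [ 33.   8. -56.  77. -22. -30.]
```

```bash
python3 -m pendant '[{"x":0.003,"y":0,"z":-0.005,"rx":0,"ry":0,"rz":0.002,"claw":0.1},{"x":0.006,"y":-0.001,"z":-0.01,"rx":0,"ry":0,"rz":0.002,"claw":0.1},{"x":0.009,"y":-0.001,"z":-0.0155,"rx":0,"ry":0,"rz":0.002,"claw":0.1},{"x":0.012,"y":-0.002,"z":-0.021,"rx":0,"ry":0,"rz":0.002,"claw":0.1},{"x":0.015,"y":-0.003,"z":-0.0265,"rx":0,"ry":0,"rz":0.002,"claw":0.1},{"x":0.018,"y":-0.004,"z":-0.032,"rx":0,"ry":0,"rz":0.002,"claw":0.1},{"x":0.021,"y":-0.005,"z":-0.037,"rx":0,"ry":0,"rz":0.002,"claw":0.1},{"x":0.024,"y":-0.0055,"z":-0.0416,"rx":0,"ry":0,"rz":0.002,"claw":0.1}]' ; python3 go.py 0 0 -66
```

```text
time_s: 16.0
tcp_pos: [0.5103, 0.1508, 0.1347]
ee_rot: [[0.839, -0.249, 0.483], [-0.216, -0.968, -0.124], [0.499, 0.0, -0.867]]
wrist_force: [-2.9, -3.9, 0.0]
gripper_width: 0.285
gripper_force: 30.0
tip mm [ -0.5  -0.7 -54. ] dpos [ 0.025 -0.004 -0.041] drot [-0.     -0.0004  0.0006] F hole [-1.6 -4.5  0.9] j [ 30.   9. -56.  85. -20. -34.]
```

```bash
python3 -m pendant '[{"x":0.003,"y":0,"z":-0.006,"rx":0,"ry":0,"rz":0,"claw":0.1},{"x":0.006,"y":-0.001,"z":-0.012,"rx":0,"ry":0,"rz":0,"claw":0.1},{"x":0.01,"y":-0.002,"z":-0.018,"rx":0,"ry":0,"rz":0,"claw":0.1},{"x":0.0135,"y":-0.003,"z":-0.024,"rx":0,"ry":0,"rz":0,"claw":0.1},{"x":0.017,"y":-0.004,"z":-0.03,"rx":0,"ry":0,"rz":0,"claw":0.1},{"x":0.02,"y":-0.005,"z":-0.036,"rx":0,"ry":0,"rz":0,"claw":0.1},{"x":0.0235,"y":-0.006,"z":-0.042,"rx":0,"ry":0,"rz":0,"claw":0.1},{"x":0.0252,"y":-0.0064,"z":-0.045,"rx":0,"ry":0,"rz":0,"claw":0.1}]' ; python3 go.py 0 0 -68
```

```text
time_s: 17.0
tcp_pos: [0.5163, 0.1493, 0.1239]
ee_rot: [[0.839, -0.249, 0.484], [-0.215, -0.969, -0.124], [0.499, -0.0, -0.866]]
wrist_force: [-15.4, -4.4, 13.0]
gripper_width: 0.284
gripper_force: 30.0
tip mm [ -0.5  -0.6 -66.4] dpos [ 0.005  0.001 -0.005] drot [-0.0001 -0.0002  0.0004] F hole [-5.5 -8.1 18.2] j [ 26.  10. -57.  93. -19. -39.]
```

```bash
python3 -m pendant '[{"x":0.002,"y":-0.0005,"z":-0.0035,"rx":0,"ry":0,"rz":0,"claw":0.1},{"x":0.004,"y":-0.001,"z":-0.007,"rx":0,"ry":0,"rz":0,"claw":0.1},{"x":0.004,"y":-0.001,"z":-0.007,"rx":0,"ry":0,"rz":0,"claw":0.1},{"x":0.004,"y":-0.001,"z":-0.007,"rx":0,"ry":0,"rz":0,"claw":0.1},{"x":0.004,"y":-0.001,"z":-0.007,"rx":0,"ry":0,"rz":0,"claw":0.1},{"x":0.004,"y":-0.001,"z":-0.007,"rx":0,"ry":0,"rz":0,"claw":0.1},{"x":0.004,"y":-0.001,"z":-0.007,"rx":0,"ry":0,"rz":0,"claw":0.1},{"x":0.004,"y":-0.001,"z":-0.007,"rx":0,"ry":0,"rz":0,"claw":0.1}]' ; python3 go.py 0 0 -68; python3 - <<'E'
from h import *
ims=[]
for n in("scene","top"):
    p=capture(n);h=proj(p,np.array([.5275,.147,.105]))
    x,y=np.int32(h)-[30,30];ims.append(cv2.resize(p["color"][y:y+60,x:x+60,::-1],(396,396),interpolation=cv2.INTER_CUBIC))
cv2.imwrite("pics/home.png",np.hstack(ims))
E
```

```text
time_s: 18.0
tcp_pos: [0.5166, 0.1492, 0.1239]
ee_rot: [[0.838, -0.247, 0.487], [-0.214, -0.969, -0.123], [0.502, -0.001, -0.865]]
wrist_force: [-23.0, -4.7, 22.6]
gripper_width: 0.286
gripper_force: 30.0
tip mm [ -0.   -0.4 -66.6] dpos [ 0.004  0.001 -0.005] drot [-0.0002  0.0008 -0.0001] F hole [ -7.  -10.2  30.2] j [ 25.  10. -57.  94. -19. -40.]
```

View pics/home.png

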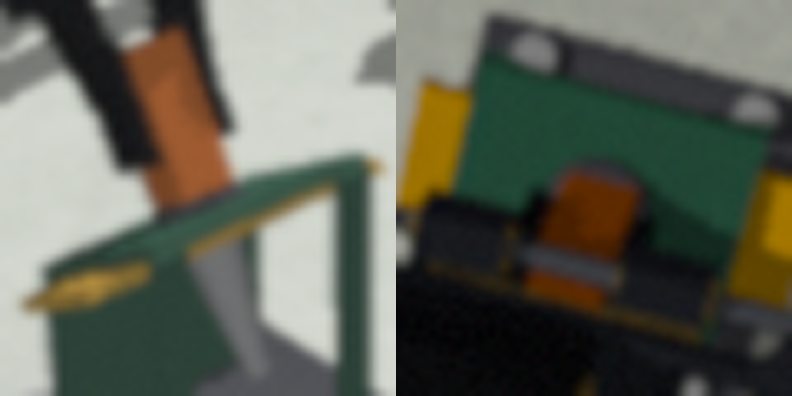

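The collar sits on the flange, the shank shows beneath, the strap sticks out evenly on both sides, and the force rose against a hard stop. Now I'll relax the load, open, and check before retracting.

```bash
python3 -m pendant '[{"x":-0.003,"y":-0.004,"z":0.004,"rx":0,"ry":0,"rz":0,"claw":0.1},{"x":-0.003,"y":-0.004,"z":0.004,"rx":0,"ry":0,"rz":0,"claw":0.1},{"x":-0.003,"y":-0.004,"z":0.004,"rx":0,"ry":0,"rz":0,"claw":0.4},{"x":-0.003,"y":-0.004,"z":0.004,"rx":0,"ry":0,"rz":0,"claw":0.65},{"x":-0.003,"y":-0.004,"z":0.004,"rx":0,"ry":0,"rz":0,"claw":0.65},{"x":-0.003,"y":-0.004,"z":0.004,"rx":0,"ry":0,"rz":0,"claw":0.65},{"x":-0.003,"y":-0.004,"z":0.004,"rx":0,"ry":0,"rz":0,"claw":0.65},{"x":-0.003,"y":-0.004,"z":0.004,"rx":0,"ry":0,"rz":0,"claw":0.65}]' ; python3 go.py 0 0 -66
```

```text
time_s: 19.1
tcp_pos: [0.5179, 0.1496, 0.1238]
ee_rot: [[0.839, -0.247, 0.485], [-0.215, -0.969, -0.121], [0.5, -0.002, -0.866]]
wrist_force: [-0.7, -0.1, 0.4]
gripper_width: 0.646
gripper_force: 0.0
tip mm [  0.7   0.4 -67.3] dpos [-0.005  0.001  0.003] drot [-0.0008  0.0001 -0.0001] F hole [-0.4 -0.3  0.7] j [ 26.  11. -57.  93. -19. -39.]
```

```bash
python3 -m pendant '[{"x":-0.04,"y":0.01,"z":0.07,"rx":0,"ry":0,"rz":0,"claw":0.65},{"x":-0.08,"y":0.02,"z":0.14,"rx":0,"ry":0,"rz":0,"claw":0.65},{"x":-0.12,"y":0.03,"z":0.21,"rx":0,"ry":0,"rz":0,"claw":0.65},{"x":-0.16,"y":0.04,"z":0.28,"rx":0,"ry":0,"rz":0,"claw":0.65},{"x":-0.2,"y":0.05,"z":0.36,"rx":0,"ry":0,"rz":0,"claw":0.65},{"x":-0.24,"y":0.062,"z":0.43,"rx":0,"ry":0,"rz":0,"claw":0.65},{"x":-0.24,"y":0.062,"z":0.43,"rx":0,"ry":0,"rz":0,"claw":0.65},{"x":-0.24,"y":0.062,"z":0.43,"rx":0,"ry":0,"rz":0,"claw":0.65}]'; python3 - <<'E'
from h import *
ims=[]
for n in("scene","top"):
    p=capture(n);h=proj(p,np.array([.5275,.147,.105]))
    x,y=np.int32(h)-[30,30];ims.append(cv2.resize(p["color"][y:y+60,x:x+60,::-1],(396,396),interpolation=cv2.INTER_CUBIC))
cv2.imwrite("pics/end.png",np.hstack(ims))
E
```

```text
time_s: 20.1
tcp_pos: [0.4577, 0.1647, 0.2306]
ee_rot: [[0.839, -0.247, 0.484], [-0.215, -0.969, -0.122], [0.499, -0.001, -0.866]]
wrist_force: [1.1, 0.0, -0.3]
gripper_width: 0.649
gripper_force: 0.0
```

View pics/end.png

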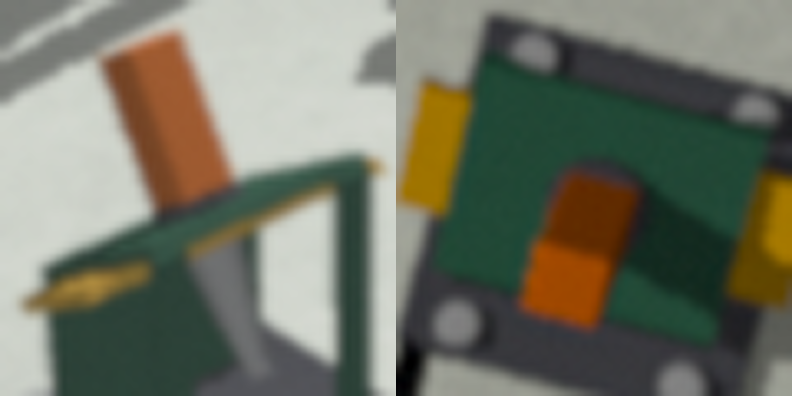

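The pin stands square to the slope with its collar flat on the flange. The strap is even on both sides and the gripper is clear.

```bash
python3 -c "
from station import *
print(finish_job())"
```

```text
the job is handed in; nothing more can be done
None
```

The drift pin is through both holes with its collar home on the flange and released, and the job was handed in at about 20 s of the 51 s allowed; the hand-in gave no verdict.

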